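# Fetch the horn imam piece from behind the bead canisters

## Robot

A 6-joint arm with a two-finger parallel gripper is mounted at the origin on the work surface. World frame = base frame: x ahead of the robot, y to its left, z up, the work surface at z = 0. Lengths are in m, angles in degrees, forces in N, time in s.
With the tool pointing down it reaches from about 0.4 to 0.825 m from the base axis. Payload 7 kg.
Tool frame: the origin (TCP) lies between the finger pads; the fingertips stand 14 mm ahead of it and the grasp point (between the pads) lies 5 mm behind it; z points along the fingers, y is the line along which they close (so a half turn about z gives the same grasp; the last joint's range is limited). The gripper opens to 88 mm and grips with 3 to 60 N. Pads are 19 mm wide; open, the fingers measure 130 mm over their backs; the gripper's body (78 mm by 193 mm) begins 47 mm behind the grasp point.
Start: joints at [-49.727, 20.546, 0.682, 0, -70.136, -16.507], TCP at [0.272, -0.618, 0.241] pointing down, gripper open.
Joint ranges: [-176.03, 176.03], [-82.01, 121.73], [-58.28, 71.71], [-173.87, 95.51], [-174.79, -0.11], [-173.66, 173.66]. Speed limits (degrees/s): [136.94, 136.94, 172.46, 180, 180, 180].

## Interface

Orientations are given as [roll, pitch, yaw] about the fixed x, y, z axes, in that order (R = Rz(yaw) Ry(pitch) Rx(roll)).
In Python, from plant import status, cams, job gives the robot as it stands. The module is installed in compiled form; this text tells all that it offers.
- The arm moves only by the tool step_arm, never from a script. Its arguments are lists of equal length, an entry for each row: "xyz": the shift along the tool's x, y, z each as a share of 20 cm, from -1 to 1, a list of three; "yaw": the turn about the tool's z as a share of 360 degrees, from -1 to 1; "claw": the closure, from -1 (fully open) to 1 (shut). A call has 1 to 20 rows; each row is the pose to reach, as a shift and turn from the pose commanded when the call began, along the tool's axes at that moment, turning the shorter way round; what a row does not reach only later rows make up. A row lasts 1/12 s, in which the tool goes at most 41.7 mm and 7.16 degrees, less where a joint would pass 70% of its speed; a pose out of reach is approached as far as the arm can. A call with a number of a shift or a turn outside -1 to 1 is refused whole. A call with a gripper value outside its range is refused whole. The fingers move at their own pace and stop on an object; "grip_force" is the grip in N (left out, the last holds). Time passes only in rows, so rows that repeat a pose let the fingers close. It gives the time, the measured TCP pose, the force, the opening and the grip force at its end, in the units of the state.
- status.get_state(): the state, without advancing time (a new reading comes with each control period).
- cams.capture(name): name is "scene" or "side" or "wrist"; returns (picture, depth): 420x560x3 uint8, blue, green, red; 420x560 float32, m along the optical axis (not along the pixel's ray), 0 where there is no reading.
- cams.calibration(name): a dict with "mtx" (3x3 intrinsics, pixels), "camera_from_world" (4x4, takes a point from world to camera coordinates); the wrist camera has in their place "T_tool_cam" (4x4, takes a point from camera to tool coordinates, whose origin is the TCP and whose axes are the flange's). Camera axes: x right, y down, z forward; pixel columns grow to the right and rows downward; lengths in m; the calibration is good to about 2 mm. A picture is of the moment at which its call begins: read the wrist's pose just before it. calibration takes no time and is no camera call.
- job.close_job(): hands the job in; it is judged then, once.
The state is a dict: "time_s": time; "joints": joint angles; "qd": joint speeds; "joint_torque": joint torques, N m; "tcp_pos": TCP position; "eef_rot": TCP orientation; "contact_force": force on the tool from outside, world axes, zero at the start; "moment": the same for the moment, N m; "gripper_width": finger opening in m; "gripper_force": force on a finger pad.
Only numpy, scipy, OpenCV 4.12 (cv2) and the standard library are available. Lean on these libraries where they do the work, as an engineer would, in place of code of your own. Each camera call takes 0.05 s, during which the arm holds its last target. There are 200 camera calls.

## Task

Get the cream-and-brown horn imam piece out from behind the bead canisters on the green tiled shelf: first move the two canisters that stand close in front of it onto the grey felt mat, then stand the horn piece upright in the empty well of the olive-wood tray, and only then put those two canisters back on the shelf, each on the very spot where it stood before. Keep the canisters upright, and leave the amber imam piece and the two canisters in front of it untouched.

Things in the scene. Friction and masses are not known exactly. Their poses are not given: they have to be found in the camera images.
- shelf: fixed green-tiled plinth, 180 mm deep (x, pointing away from the robot) x 390 mm wide (y), flat top 30 mm above its origin (centre of underside); a 51 mm high upstand along its back edge, front face 78 mm behind the origin. On each half (y above / below 0) an imam piece stands behind a pair of canisters, centres about 76 mm apart along y and 32 mm nearer the robot, too close to let a gripper in
- horn_mid (a point): centre, half-way up, of the loose imam piece (long head bead) of horn, streaked cream and brown, standing upright on either half of the shelf: 52 mm tall, foot collar 22 mm wide and 6 mm high, straight body 17 mm in diameter from 7 to 38 mm above the foot, small cream finial with a brown ring; foot 26 mm below this point; about 25 g, z up
- amber_mid (a point): centre, half-way up, of a loose imam piece of the same shape and size in plain orange amber, on the other half of the shelf; it stays where it is
- tin_blue_mid (a point): centre, half-way up, of a loose upright screw-top tin canister painted dark blue all over, lid included: a plain cylinder 54 mm in diameter and 110 mm tall (base 55 mm below this point, lid top 55 mm above), 140 to 280 g, z up; it stands on the left half of the shelf
- tin_red_mid (a point): centre, half-way up, of a loose upright screw-top tin canister painted brick red all over, lid included: a plain cylinder 54 mm in diameter and 110 mm tall (base 55 mm below this point, lid top 55 mm above), 140 to 280 g, z up; it stands on the left half of the shelf
- tin_yellow_mid (a point): centre, half-way up, of a loose upright screw-top tin canister painted mustard yellow all over, lid included: a plain cylinder 54 mm in diameter and 110 mm tall (base 55 mm below this point, lid top 55 mm above), 140 to 280 g, z up; it stands on the right half of the shelf
- tin_cream_mid (a point): centre, half-way up, of a loose upright screw-top tin canister painted cream white all over, lid included: a plain cylinder 54 mm in diameter and 110 mm tall (base 55 mm below this point, lid top 55 mm above), 140 to 280 g, z up; it stands on the right half of the shelf
- tray_well (a point): centre of the floor of the empty round well of a fixed square olive-wood tray, 150 x 150 x 16 mm, in front of the shelf to one side; well 46 mm across, 4 mm deep, floor 12 mm above the table. Four such wells, two by two, 68 mm apart; the other three, towards -x and -y of this one, hold small beads standing 6 mm above the tray. Axes along its edges
- mat: fixed grey felt mat on the table in front of the shelf, on the other side from the tray, 140 mm (x) by 200 mm (y), 3 mm thick; origin at the centre of its underside; room for two canisters side by side along its y
There are look-alikes about, which are no part of the job. What is shaped like the part that bears tin_red_mid but turquoise is not meant.

How it is judged:
By the outcome, as a careful person would: the job done as asked, in the order asked, and still so for the second after the job is handed in, with the robot touching nothing.
It also fails if it takes over 138 s, if anything falls off the work surface, if the arm or the gripper's body presses on something with over 40 N, if the wrist force passes 120 N, or if a joint passes its speed limit or range.

## Working session

There is one attempt and no reset: what is moved stays moved. The work goes in short steps, Python scripts to look and compute and a tool call to move; the robot and the scene stay as the last step left them, time stands still between calls to the robot, and variables do not carry over. Pictures are saved under pics/ and viewed, at most 14 in all, crops included, and the job is handed in when it is done.

Besides the shell and the picture viewer there is one more tool, called after ">>>" by a JSON object that holds its "op" and its "data", one argument or row to a line. step_arm: Moves the arm, as the interface text tells. Shift numbers are shares of 20 cm and turn numbers shares of 360 degrees, none past 1 either way. Its arguments: {"type":"object","properties":{"xyz":{"type":"array"},"yaw":{"type":"array"},"claw":{"type":"array"},"grip_force":{"type":"number"}},"required":["xyz","yaw","claw"]}

```bash
mkdir -p pics; cat > h.py <<'E'
import numpy as np, cv2
from plant import status, cams, job
def cap(n,save=None):
    s=status.get_state(); p,d=cams.capture(n)
    if save: cv2.imwrite('pics/'+save,p)
    return s,p,d
def w2c(n): 
    c=cams.calibration(n); return np.array(c['mtx']),np.array(c['camera_from_world'])
def cloud(n,d):
    K,T=w2c(n); v,u=np.indices(d.shape); X=np.stack([(u-K[0,2])/K[0,0]*d,(v-K[1,2])/K[1,1]*d,d],-1)
    Ti=np.linalg.inv(T); return X@Ti[:3,:3].T+Ti[:3,3]
E
python3 - <<'E'
from h import *
s,p,d=cap('scene','scene1.png'); np.save('d_scene.npy',d)
s,p2,d2=cap('side','side1.png'); np.save('d_side.npy',d2)
print(s)
E
```

```text
{'time_s': 0.05, 'joints': array([-4.97269309e+01,  2.05916253e+01,  6.34757179e-01, -1.94985219e-02,
       -7.01354633e+01, -1.65050952e+01]), 'qd': array([-0.01323048, -0.10896097,  0.03743992, -0.00719126,  0.01866293,
       -0.02957546]), 'joint_torque': array([-1.27658535e-03, -5.84667313e+01,  2.94059658e+01,  7.02602774e+00,
        1.03337699e-02, -5.77792594e-05]), 'tcp_pos': array([ 0.27182211, -0.61735291,  0.23962994]), 'eef_rot': array([ 1.79906265e+02, -8.65927504e-03, -1.56238659e+02]), 'contact_force': array([-0.86972059, -0.0758207 , -0.1152268 ]), 'moment': array([ 0.01154958, -0.00253114,  0.0224735 ]), 'gripper_force': 0.0, 'gripper_width': 0.087424538537407}
```

View pics/scene1.png

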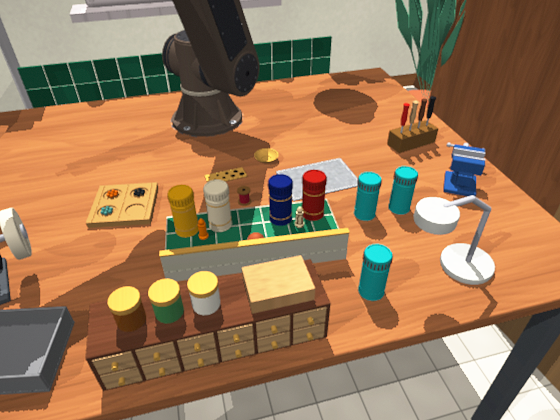

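View pics/side1.png

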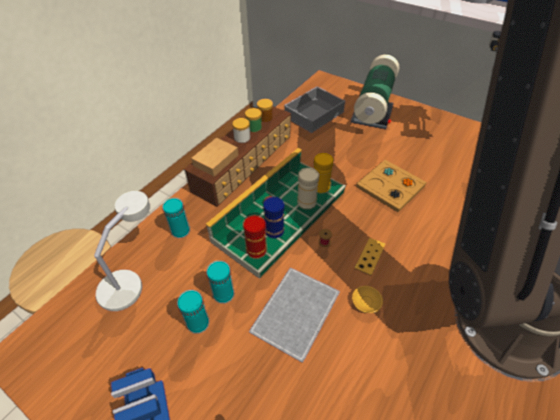

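The scene view shows the horn piece (299,216) behind the blue (281,200) and red (314,195) canisters. The amber piece (203,229) is behind the yellow and cream ones, the mat is at (318,179), and the tray at (123,204), with its empty well apparently at the lower right of the image. The turquoise cylinders are look-alikes.

```bash
python3 - <<'E'
from h import *
from scipy.optimize import least_squares
for n in ['scene','side']:
    p=cv2.imread(f'pics/{n}1.png'); d=np.load(f'd_{n}.npy'); P=cloud(n,d)
    hsv=cv2.cvtColor(p,cv2.COLOR_BGR2HSV); x,y,z=P[...,0],P[...,1],P[...,2]
    ok=d>0
    K,T=w2c(n); print(n,'cam',np.linalg.inv(T)[:3,3].round(3))
    seeds={'scene':dict(blue=(281,200),red=(314,195),cream=(217,205),yellow=(183,210),horn=(299,218),amber=(203,229)),'side':dict(blue=(273,218),red=(255,238),cream=(308,190),yellow=(323,174))}[n]
    for k,(u,v) in seeds.items():
        c=P[v,u]; print(k,c.round(3),end=' ')
        if k in('horn','amber'): 
            m=ok&(np.hypot(x-c[0],y-c[1])<.025)&(z>.04)&(z<.09); r=.0085
        else:
            m=ok&(np.hypot(x-c[0],y-c[1])<.06)&(z>.05)&(z<.13); r=.027
            h=hsv[v,u].astype(int); H=hsv.astype(int); m&=(abs((H[...,0]-h[0]+90)%180-90)<12)&(abs(H[...,1]-h[1])<90)
        q=P[m][:,:2]
        if len(q)<5: print(len(q));continue
        f=least_squares(lambda t:np.hypot(*(q-t).T)-r,q.mean(0)+ (q.mean(0)-np.linalg.inv(T)[:2,3])*0.02,loss='soft_l1',f_scale=.002)
        mt=ok&(np.hypot(x-f.x[0],y-f.x[1])<r*0.8)
        print(len(q),f.x.round(4),'rms',np.abs(f.fun).mean().round(4),'top',np.percentile(z[mt],98).round(4))
    # mat: grey low saturation z<0.02
    m=ok&(z<.012)&(z>-.01)&(hsv[...,1]<40)&(x>.3)&(x<.9)&(abs(y)<.45)
    m=cv2.morphologyEx(m.astype(np.uint8),cv2.MORPH_OPEN,np.ones((3,3)))
    nl,l,st,_=cv2.connectedComponentsWithStats(m); i=1+st[1:,4].argmax()
    r=cv2.minAreaRect(P[l==i][:,:2].astype(np.float32)); print('mat',r,P[l==i][:,2].mean())
    if n=='scene': s=P[204,123]
    else: s=P[184,392]
    print('tray seed',s)
    m=ok&(np.hypot(x-s[0],y-s[1])<.13)&(z>.010)&(z<.03)
    m=cv2.morphologyEx(m.astype(np.uint8),cv2.MORPH_OPEN,np.ones((3,3)))
    nl,l,st,_=cv2.connectedComponentsWithStats(m); i=1+st[1:,4].argmax()
    r=cv2.minAreaRect(P[l==i][:,:2].astype(np.float32)); print('tray',r,np.median(P[l==i][:,2]))
    # shelf top plane
    m=ok&(z>.025)&(z<.035)&(abs(y)<.3)&(x>.4)&(x<.9)&(hsv[...,0]>50)&(hsv[...,0]<95)
    q=P[m]; print('shelf',cv2.minAreaRect(q[:,:2].astype(np.float32)),np.median(q[:,2]))
p=cv2.imread('pics/scene1.png');q=cv2.imread('pics/side1.png')
a=cv2.resize(p[165:260,80:345],(795,285),interpolation=2);b=cv2.resize(q[150:270,210:435],(562,300),interpolation=2)
o=np.zeros((590,800,3),np.uint8);o[:285,:795]=a;o[288:588,:562]=b;cv2.imwrite('pics/crop1.png',o)
E
```

```text
scene cam [ 1.341 -0.101  0.699]
blue [0.622 0.089 0.106] 185 [0.61   0.1148] rms 0.0078 top 0.1396
red [0.625 0.164 0.106] 146 [0.5994 0.1694] rms 0.0067 top 0.1398
cream [ 0.607 -0.049  0.11 ] 652 [ 0.5783 -0.047 ] rms 0.0009 top 0.1406
yellow [ 0.606 -0.122  0.111] 771 [ 0.5761 -0.1222] rms 0.0037 top 0.1405
horn [0.637 0.127 0.057] 116 [0.6282 0.1286] rms 0.0015 top 0.0836
amber [ 0.62  -0.087  0.06 ] 117 [ 0.6091 -0.0899] rms 0.0016 top 0.0829
mat ((0.794165849685669, -0.4298497438430786), (0.06213419511914253, 0.10668783634901047), 78.14701843261719) 0.005077088315902897
tray seed [ 0.42102874 -0.26856021  0.01473159]
tray ((0.411624550819397, -0.26899561285972595), (0.1508297473192215, 0.15757040679454803), 79.99736022949219) 0.01546652587351055
shelf ((0.6238965392112732, 0.0769718587398529), (0.5129262208938599, 0.26074710488319397), 58.83462905883789) 0.02991725648260446
side cam [0.216 0.615 0.856]
blue [0.58  0.117 0.113] 238 [0.5956 0.0952] rms 0.0009 top 0.1406
red [0.582 0.191 0.11 ] 356 [0.5988 0.1726] rms 0.0008 top 0.1401
cream [ 0.563 -0.024  0.102] 355 [ 0.5784 -0.0448] rms 0.001 top 0.1405
yellow [ 0.56  -0.098  0.103] 275 [ 0.5758 -0.1204] rms 0.001 top 0.14
mat ((0.42703813314437866, 0.24834921956062317), (0.13907784223556519, 0.1998523622751236), 4.572011947631836) 0.0017773978909076562
tray seed [ 0.40409164 -0.26019923  0.01475106]
tray ((0.4102150797843933, -0.26476991176605225), (0.15563124418258667, 0.15209412574768066), 80.21961212158203) 0.014445279159346347
shelf ((0.6624075174331665, 0.048246994614601135), (0.45883676409721375, 0.2687286138534546), 79.62903594970703) 0.029200603722893903
```

View pics/crop1.png

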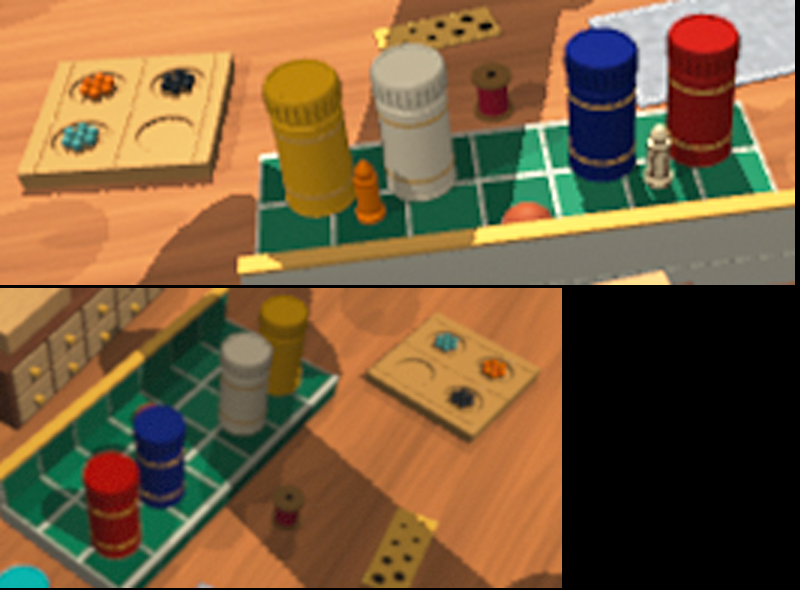

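The enlarged crop confirms the target: the cream, brown-streaked piece at scene (299,216), behind blue and red, is the horn piece. The orange one at (203,229) is the amber. The empty well is the +x/+y one. I'll go up for a wrist view.

```bash
cat >> h.py <<'E'
from scipy.spatial.transform import Rotation as Ro
def plan(*tg):
    """targets (x,y,z,yaw) all expressed as rows from the current pose"""
    s=status.get_state(); p=s['tcp_pos']; R=Ro.from_euler('xyz',[180,0,s['eef_rot'][2]],degrees=True)
    print('t',round(s['time_s'],2),'p',p.round(4),'yaw',s['eef_rot'][2].round(2),'w',round(s['gripper_width'],4))
    for t in tg:
        dy=(t[3]-s['eef_rot'][2]+180)%360-180
        print(t,'->',(R.inv().apply(np.array(t[:3])-p)/.2).round(4),'yaw',round(-dy/360,4))
def wcloud(s,d):
    c=cams.calibration('wrist');K=np.array(c['mtx']);T=np.array(c['T_tool_cam']);v,u=np.indices(d.shape)
    X=np.stack([(u-K[0,2])/K[0,0]*d,(v-K[1,2])/K[1,1]*d,d],-1)@T[:3,:3].T+T[:3,3]
    return Ro.from_euler('xyz',s['eef_rot'],degrees=True).apply(X.reshape(-1,3)).reshape(X.shape)+s['tcp_pos']
E
python3 - <<'E'
from h import *
print(np.array(cams.calibration('wrist')['T_tool_cam']).round(3),cams.calibration('wrist')['mtx'])
plan((.32,-.49,.37,-125),(.45,-.25,.40,-92))
E
```

```text
[[-0.    -0.96  -0.28   0.075]
 [ 1.    -0.     0.001  0.   ]
 [-0.001 -0.28   0.96  -0.144]
 [ 0.     0.     0.     1.   ]] [[333.59154497   0.         277.57048422]
 [  0.         333.59154497 208.88641537]
 [  0.           0.           1.        ]]
t 0.1 p [ 0.2718 -0.6174  0.2397] yaw -156.24 w 0.0874
(0.32, -0.49, 0.37, -125) -> [-0.4771  0.4859 -0.6514] yaw -0.0868
(0.45, -0.25, 0.4, -92) -> [-1.5554  1.3224 -0.8014] yaw -0.1785
```

>>> {"op": "step_arm", "data": {
  "xyz": [
    [-0.1, 0.1, -0.2],
    [-0.25, 0.25, -0.4],
    [-0.45, 0.42, -0.6],
    [-0.65, 0.6, -0.65],
    [-0.85, 0.75, -0.65],
    [-1, 0.9, -0.65],
    [-1, 1, -0.65],
    [-1, 1, -0.65],
    [-1, 1, -0.65],
    [-1, 1, -0.65]
  ],
  "yaw": [-0.018, -0.036, -0.054, -0.072, -0.09, -0.108, -0.126, -0.144, -0.16, -0.17],
  "claw": [-1, -1, -1, -1, -1, -1, -1, -1, -1, -1],
  "grip_force": 30
}}

```text
time_s: 0.93
tcp_pos: [0.3751, -0.352, 0.3713]
eef_rot: [-179.9, -0.0, -94.5]
contact_force: [-0.2, 0.4, -0.6]
gripper_width: 0.0876
gripper_force: 0.0
```

```bash
python3 - <<'E'
from h import *
plan((.45,-.25,.38,-92),(.48,-.14,.38,-92),(.597,.06,.37,-92))
E
```

```text
t 0.93 p [ 0.3751 -0.352   0.3713] yaw -94.49 w 0.0876
(0.45, -0.25, 0.38, -92) -> [-0.5378 -0.3332 -0.0433] yaw -0.0069
(0.48, -0.14, 0.38, -92) -> [-1.0979 -0.4397 -0.0433] yaw -0.0069
(0.597, 0.06, 0.37, -92) -> [-2.1406 -0.9446  0.0067] yaw -0.0069
```

```bash
python3 - <<'E'
from h import *
s,p,d=cap('wrist','w1.png'); P=wcloud(s,d); np.savez('w1.npz',P=P,d=d)
m=(d>0)&(P[...,2]>.011)&(P[...,2]<.03)&(np.hypot(P[...,0]-.411,P[...,1]+.267)<.13)
m=cv2.morphologyEx(m.astype(np.uint8),cv2.MORPH_OPEN,np.ones((3,3)))
nl,l,st,_=cv2.connectedComponentsWithStats(m); i=1+st[1:,4].argmax()
print(st[i],cv2.minAreaRect(P[l==i][:,:2].astype(np.float32)),np.percentile(P[l==i][:,2],[5,50,95]))
E
```

```text
[ 211  168  103   99 8068] ((0.4105111360549927, -0.26596084237098694), (0.15107889473438263, 0.15021489560604095), 80.03414916992188) [0.01181789 0.01574395 0.01970316]
```

>>> {"op": "step_arm", "data": {
  "xyz": [
    [-0.2, -0.1, 0],
    [-0.4, -0.2, 0],
    [-0.6, -0.3, 0],
    [-0.8, -0.4, 0],
    [-1, -0.45, 0],
    [-1, -0.45, 0]
  ],
  "yaw": [-0.007, -0.007, -0.007, -0.007, -0.007, -0.007],
  "claw": [-1, -1, -1, -1, -1, -1]
}}

```text
time_s: 1.48
tcp_pos: [0.4831, -0.1592, 0.3698]
eef_rot: [180.0, 0.0, -92.5]
contact_force: [-0.7, -0.1, -0.8]
gripper_width: 0.0875
gripper_force: 0.0
```

>>> {"op": "step_arm", "data": {
  "xyz": [
    [-0.2, -0.1, 0],
    [-0.4, -0.2, 0],
    [-0.6, -0.3, 0],
    [-0.8, -0.4, 0],
    [-1, -0.45, 0],
    [-1, -0.5, 0],
    [-1, -0.5, 0],
    [-1, -0.5, 0]
  ],
  "yaw": [0, 0, 0, 0, 0, 0, 0, 0],
  "claw": [-1, -1, -1, -1, -1, -1, -1, -1]
}}

```text
time_s: 2.15
tcp_pos: [0.5906, 0.0332, 0.3692]
eef_rot: [179.9, -0.1, -92.5]
contact_force: [-0.3, -1.5, 0.3]
gripper_width: 0.0879
gripper_force: 0.0
```

View pics/w1.png

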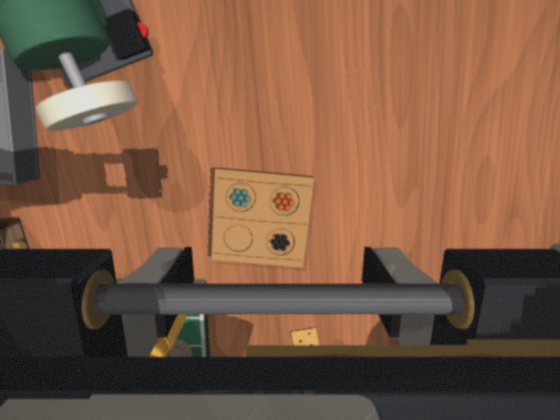

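```bash
python3 - <<'E'
from h import *
from scipy.optimize import least_squares
s,p,d=cap('wrist','w2.png'); P=wcloud(s,d); np.savez('w2.npz',P=P,d=d)
x,y,z=P[...,0],P[...,1],P[...,2]
plan()
for k,c in dict(blue=(.5956,.0952),red=(.5988,.1726),horn=(.628,.1286)).items():
    if k=='horn': m=(d>0)&(np.hypot(x-c[0],y-c[1])<.025)&(z>.04)&(z<.09);
    else: m=(d>0)&(np.hypot(x-c[0],y-c[1])<.035)&(z>.134)&(z<.146)
    q=P[m][:,:2].astype(np.float32); print(k,m.sum(),q.mean(0),cv2.minEnclosingCircle(q),z[m].mean(), np.argwhere(m).mean(0)[::-1])
E
```

```text
t 2.2 p [0.5902 0.0324 0.3698] yaw -92.57 w 0.0877
blue 1503 [0.59548146 0.0938427 ] ((0.5954035520553589, 0.09544873237609863), 0.027669930830597878) 0.13861375882358465 [275.64737192 230.19361277]
red 421 [0.59789425 0.15519519] ((0.5982205271720886, 0.16249710321426392), 0.025338565930724144) 0.13842347392206672 [275.97862233 276.71733967]
horn 96 [0.6306941  0.12801448] ((0.6293376684188843, 0.13071346282958984), 0.008263157680630684) 0.07131374131353165 [252.08333333 237.92708333]
```

The wrist view shows the tray clearly: its empty well is at (238,238) and the beads at (241,197), (284,201) and (280,242). The tins measured from the wrist agree with the side camera to about 1 mm. Next is blue.

```bash
python3 - <<'E'
from h import *
P=np.load('w1.npz')['P']; print('well',P[236:241,236:241].mean((0,1)))
plan((.5955,.095,.30,-92.5),(.5955,.095,.18,-92.5))
E
```

```text
well [ 0.44926935 -0.23647419  0.01195994]
t 2.2 p [0.5902 0.0324 0.3698] yaw -92.57 w 0.0877
(0.5955, 0.095, 0.3, -92.5) -> [-0.3139 -0.0122  0.3488] yaw -0.0002
(0.5955, 0.095, 0.18, -92.5) -> [-0.3139 -0.0122  0.9488] yaw -0.0002
```

>>> {"op": "step_arm", "data": {
  "xyz": [
    [-0.15, -0.01, 0.1],
    [-0.31, -0.012, 0.3],
    [-0.314, -0.012, 0.5],
    [-0.314, -0.012, 0.65],
    [-0.314, -0.012, 0.8],
    [-0.314, -0.012, 0.9],
    [-0.314, -0.012, 0.95],
    [-0.314, -0.012, 0.95],
    [-0.314, -0.012, 0.95]
  ],
  "yaw": [0, 0, 0, 0, 0, 0, 0, 0, 0],
  "claw": [-1, -1, -1, -1, -1, -1, -1, -1, -1]
}}

```text
time_s: 2.95
tcp_pos: [0.5959, 0.0945, 0.1816]
eef_rot: [-180.0, -0.0, -92.6]
contact_force: [0.5, -1.0, 0.9]
gripper_width: 0.0874
gripper_force: 0.0
```

```bash
python3 - <<'E'
from h import *
s,p,d=cap('wrist'); P=wcloud(s,d);x,y,z=P[...,0],P[...,1],P[...,2]
m=(d>0)&(z>.05)&(z<.137)&(np.hypot(x-.5955,y-.095)<.035)
print(m.sum(),(z[m].max()if m.any() else 0))
plan((.5955,.095,.107,-92.5))
E
```

```text
1660 0.13699909179948644
t 3.0 p [0.5964 0.0949 0.1824] yaw -92.56 w 0.0877
(0.5955, 0.095, 0.107, -92.5) -> [-3.000e-04  4.600e-03  3.769e-01] yaw -0.0002
```

>>> {"op": "step_arm", "data": {
  "xyz": [
    [0, 0.003, 0.12],
    [0, 0.003, 0.25],
    [0, 0.003, 0.34],
    [0, 0.003, 0.377],
    [0, 0.003, 0.377],
    [0, 0.003, 0.377]
  ],
  "yaw": [0, 0, 0, 0, 0, 0],
  "claw": [-1, -1, -1, -1, -1, -1]
}}

```text
time_s: 3.5
tcp_pos: [0.5959, 0.0955, 0.1067]
eef_rot: [-179.9, 0.0, -92.5]
contact_force: [0.6, -0.5, 1.1]
gripper_width: 0.0876
gripper_force: 0.0
```

>>> {"op": "step_arm", "data": {
  "xyz": [
    [0, 0, 0],
    [0, 0, 0],
    [0, 0, 0],
    [0, 0, 0],
    [0, 0, 0],
    [0, 0, 0],
    [0, 0, 0],
    [0, 0, 0],
    [0, 0, 0],
    [0, 0, 0]
  ],
  "yaw": [0, 0, 0, 0, 0, 0, 0, 0, 0, 0],
  "claw": [0, 0, 0.5, 0.5, 1, 1, 1, 1, 1, 1]
}}

```text
time_s: 4.33
tcp_pos: [0.595, 0.0954, 0.1054]
eef_rot: [-180.0, 0.0, -92.5]
contact_force: [-0.2, 0.8, 4.0]
gripper_width: 0.0539
gripper_force: 30.0
```

```bash
python3 - <<'E'
from h import *
p=status.get_state()['tcp_pos']
plan((p[0],p[1],p[2]+.12,-92.5),(.431,.200,p[2]+.12,-92.5),(.431,.200,.107-.026,-92.5))
E
```

```text
t 4.33 p [0.595  0.0954 0.1054] yaw -92.5 w 0.0539
(np.float64(0.5950076080588118), np.float64(0.09537060353158092), np.float64(0.22540029150853036), -92.5) -> [ 0.   0.  -0.6] yaw -0.0
(0.431, 0.2, np.float64(0.22540029150853036), -92.5) -> [-0.4868  0.8421 -0.6   ] yaw -0.0
(0.431, 0.2, 0.081, -92.5) -> [-0.4868  0.8421  0.122 ] yaw -0.0
```

>>> {"op": "step_arm", "data": {
  "xyz": [
    [0, 0, -0.08],
    [0, 0, -0.2],
    [0, 0, -0.33],
    [-0.02, 0.06, -0.4],
    [-0.07, 0.15, -0.4],
    [-0.14, 0.26, -0.4],
    [-0.22, 0.38, -0.4],
    [-0.3, 0.5, -0.4],
    [-0.37, 0.62, -0.4],
    [-0.43, 0.73, -0.4],
    [-0.47, 0.81, -0.4],
    [-0.487, 0.842, -0.4],
    [-0.487, 0.842, -0.4]
  ],
  "yaw": [0, 0, 0, 0, 0, 0, 0, 0, 0, 0, 0, 0, 0],
  "claw": [1, 1, 1, 1, 1, 1, 1, 1, 1, 1, 1, 1, 1]
}}

```text
time_s: 5.42
tcp_pos: [0.4298, 0.2005, 0.1852]
eef_rot: [180.0, 0.0, -92.4]
contact_force: [0.6, 0.4, -1.8]
gripper_width: 0.0536
gripper_force: 30.0
```

```bash
python3 - <<'E'
from h import *
plan((.431,.200,.0795,-92.5))
s,p,d=cap('side','side2.png')
E
```

```text
t 5.42 p [0.4298 0.2005 0.1852] yaw -92.41 w 0.0536
(0.431, 0.2, 0.0795, -92.5) -> [ 0.0022 -0.0062  0.5283] yaw 0.0002
```

View pics/side2.png

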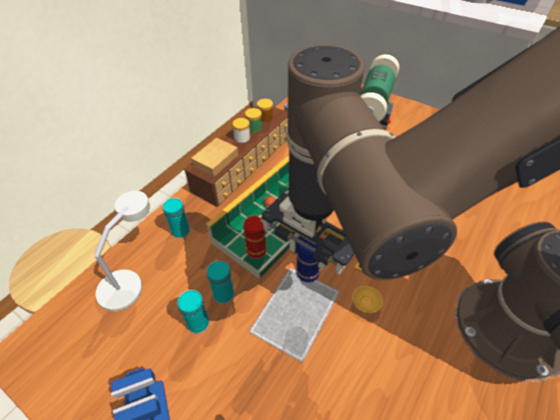

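The blue tin is held upright above the mat (308,262). Lowering it now.

>>> {"op": "step_arm", "data": {
  "xyz": [
    [0, -0.006, 0.1],
    [0, -0.006, 0.24],
    [0, -0.006, 0.36],
    [0, -0.006, 0.45],
    [0, -0.006, 0.5],
    [0, -0.006, 0.52],
    [0, -0.006, 0.53],
    [0, -0.006, 0.53],
    [0, -0.006, 0.53]
  ],
  "yaw": [0, 0, 0, 0, 0, 0, 0, 0, 0],
  "claw": [1, 1, 1, 1, 1, 1, 1, 1, 1]
}}

```text
time_s: 6.22
tcp_pos: [0.4329, 0.2002, 0.0797]
eef_rot: [-180.0, 0.0, -92.5]
contact_force: [0.3, -0.1, -1.3]
gripper_width: 0.0537
gripper_force: 30.0
```

```bash
python3 - <<'E'
from h import *
s=status.get_state(); plan(); print(s['contact_force'])
P=cloud('side',np.load('d_side.npy'))
for u,v in [(219,270),(191,300),(175,207)]: print(P[v,u])
E
```

```text
t 6.22 p [0.4329 0.2002 0.0797] yaw -92.53 w 0.0537
[ 0.30712729 -0.11504034 -1.27817521]
[0.59708565 0.30768628 0.10705042]
[0.59800328 0.39939678 0.10800177]
[0.81623084 0.22502184 0.10682127]
```

>>> {"op": "step_arm", "data": {
  "xyz": [
    [0, 0, 0.003],
    [0, 0, 0.006],
    [0, 0, 0.008],
    [0, 0, 0.008]
  ],
  "yaw": [0, 0, 0, 0],
  "claw": [1, 1, 1, 1]
}}

```text
time_s: 6.55
tcp_pos: [0.4325, 0.2004, 0.0784]
eef_rot: [-179.9, 0.1, -92.5]
contact_force: [-0.7, 1.4, 4.6]
gripper_width: 0.0535
gripper_force: 30.0
```

Contact is made. Opening and rising.

>>> {"op": "step_arm", "data": {
  "xyz": [
    [0, 0, 0],
    [0, 0, 0],
    [0, 0, 0],
    [0, 0, 0],
    [0, 0, 0],
    [0, 0, -0.1],
    [0, 0, -0.25],
    [0, 0, -0.4],
    [0, 0, -0.55],
    [0, 0, -0.7],
    [0, 0, -0.7]
  ],
  "yaw": [0, 0, 0, 0, 0, 0, 0, 0, 0, 0, 0],
  "claw": [-1, -1, -1, -1, -1, -1, -1, -1, -1, -1, -1]
}}

```text
time_s: 7.47
tcp_pos: [0.4346, 0.2017, 0.2235]
eef_rot: [-179.6, 0.3, -92.5]
contact_force: [1.4, 2.1, 0.1]
gripper_width: 0.0875
gripper_force: 0.0
```

```bash
python3 - <<'E'
from h import *
plan((.5985,.1725,.22,-92.5),(.5985,.1725,.185,-92.5))
E
```

```text
t 7.47 p [0.4346 0.2017 0.2235] yaw -92.45 w 0.0875
(0.5985, 0.1725, 0.22, -92.5) -> [ 0.1106 -0.825   0.0177] yaw 0.0001
(0.5985, 0.1725, 0.185, -92.5) -> [ 0.1106 -0.825   0.1927] yaw 0.0001
```

>>> {"op": "step_arm", "data": {
  "xyz": [
    [0.01, -0.1, 0],
    [0.03, -0.25, 0],
    [0.05, -0.42, 0],
    [0.08, -0.6, 0],
    [0.1, -0.75, 0.02],
    [0.11, -0.82, 0.1],
    [0.11, -0.825, 0.18],
    [0.11, -0.825, 0.19],
    [0.11, -0.825, 0.19]
  ],
  "yaw": [0, 0, 0, 0, 0, 0, 0, 0, 0],
  "claw": [-1, -1, -1, -1, -1, -1, -1, -1, -1]
}}

```text
time_s: 8.22
tcp_pos: [0.5952, 0.1701, 0.1779]
eef_rot: [179.8, -0.1, -92.5]
contact_force: [0.3, -0.1, 1.0]
gripper_width: 0.0876
gripper_force: 0.0
```

```bash
python3 - <<'E'
from h import *
from scipy.optimize import least_squares
s,p,d=cap('scene'); P=cloud('scene',d); x,y,z=P[...,0],P[...,1],P[...,2]
s,p,d=cap('wrist'); Q=wcloud(s,d); 
for n,P in (('scene',P),('wrist',Q)):
    x,y,z=P[...,0],P[...,1],P[...,2]
    m=(np.hypot(x-.5985,y-.1725)<.033)&(z>.13)&(z<.143); q=P[m][:,:2].astype(np.float32)
    print(n,m.sum(),q.mean(0) if m.any() else '',cv2.minEnclosingCircle(q) if m.any() else '')
plan((.5985,.1725,.107,-92.5))
E
```

```text
scene 224 [0.6058554  0.16186854] ((0.6018070578575134, 0.1698351949453354), 0.027279607951641083)
wrist 5935 [0.59853953 0.17052859] ((0.598717451095581, 0.1730104237794876), 0.027645619586110115)
t 8.32 p [0.5959 0.1709 0.1803] yaw -92.48 w 0.0877
(0.5985, 0.1725, 0.107, -92.5) -> [-0.0084 -0.0124  0.3665] yaw 0.0001
```

>>> {"op": "step_arm", "data": {
  "xyz": [
    [-0.008, -0.013, 0.05],
    [-0.008, -0.013, 0.15],
    [-0.008, -0.013, 0.27],
    [-0.008, -0.013, 0.34],
    [-0.008, -0.013, 0.366],
    [-0.008, -0.013, 0.366],
    [-0.008, -0.013, 0.366]
  ],
  "yaw": [0, 0, 0, 0, 0, 0, 0],
  "claw": [-1, -1, -1, -1, -1, -1, -1]
}}

```text
time_s: 8.9
tcp_pos: [0.5991, 0.1727, 0.1072]
eef_rot: [-179.9, 0.0, -92.5]
contact_force: [0.2, 1.4, -0.8]
gripper_width: 0.0876
gripper_force: 0.0
```

>>> {"op": "step_arm", "data": {
  "xyz": [
    [0, 0, 0],
    [0, 0, 0],
    [0, 0, 0],
    [0, 0, 0],
    [0, 0, 0],
    [0, 0, 0],
    [0, 0, 0],
    [0, 0, 0],
    [0, 0, 0],
    [0, 0, 0]
  ],
  "yaw": [0, 0, 0, 0, 0, 0, 0, 0, 0, 0],
  "claw": [0, 0, 0.5, 0.5, 1, 1, 1, 1, 1, 1]
}}

```text
time_s: 9.73
tcp_pos: [0.5987, 0.1722, 0.1065]
eef_rot: [-180.0, -0.0, -92.5]
contact_force: [-1.3, -0.3, 3.2]
gripper_width: 0.0534
gripper_force: 30.0
```

```bash
python3 - <<'E'
from h import *
plan((.423,.298,.187,-92.5),(.423,.298,.0795,-92.5))
E
```

```text
t 9.73 p [0.5987 0.1722 0.1065] yaw -92.51 w 0.0534
(0.423, 0.298, 0.187, -92.5) -> [-0.5899  0.9052 -0.4023] yaw -0.0
(0.423, 0.298, 0.0795, -92.5) -> [-0.5899  0.9052  0.1352] yaw -0.0
```

>>> {"op": "step_arm", "data": {
  "xyz": [
    [0, 0, -0.08],
    [0, 0, -0.2],
    [0, 0, -0.35],
    [-0.05, 0.05, -0.45],
    [-0.13, 0.14, -0.5],
    [-0.22, 0.26, -0.5],
    [-0.31, 0.4, -0.5],
    [-0.4, 0.54, -0.5],
    [-0.48, 0.68, -0.5],
    [-0.54, 0.8, -0.5],
    [-0.58, 0.88, -0.45],
    [-0.59, 0.905, -0.4],
    [-0.59, 0.905, -0.4],
    [-0.59, 0.905, -0.4]
  ],
  "yaw": [0, 0, 0, 0, 0, 0, 0, 0, 0, 0, 0, 0, 0, 0],
  "claw": [1, 1, 1, 1, 1, 1, 1, 1, 1, 1, 1, 1, 1, 1]
}}

```text
time_s: 10.9
tcp_pos: [0.4229, 0.2976, 0.1857]
eef_rot: [180.0, -0.1, -92.5]
contact_force: [0.8, -0.5, -2.2]
gripper_width: 0.0536
gripper_force: 30.0
```

```bash
python3 - <<'E'
from h import *
plan((.423,.298,.079,-92.5))
E
```

```text
t 10.9 p [0.4229 0.2976 0.1857] yaw -92.47 w 0.0536
(0.423, 0.298, 0.079, -92.5) -> [-0.002  -0.0007  0.5336] yaw 0.0001
```

>>> {"op": "step_arm", "data": {
  "xyz": [
    [0, 0, 0.1],
    [0, 0, 0.24],
    [0, 0, 0.36],
    [0, 0, 0.45],
    [0, 0, 0.5],
    [0, 0, 0.52],
    [0, 0, 0.53],
    [0, 0, 0.535],
    [0, 0, 0.538],
    [0, 0, 0.538],
    [0, 0, 0.538]
  ],
  "yaw": [0, 0, 0, 0, 0, 0, 0, 0, 0, 0, 0],
  "claw": [1, 1, 1, 1, 1, 1, 1, 1, 1, 1, 1]
}}

```text
time_s: 11.82
tcp_pos: [0.4233, 0.2984, 0.0796]
eef_rot: [-180.0, 0.1, -92.5]
contact_force: [0.3, -0.2, -1.0]
gripper_width: 0.0536
gripper_force: 30.0
```

>>> {"op": "step_arm", "data": {
  "xyz": [
    [0, 0, 0.004],
    [0, 0, 0.006],
    [0, 0, 0.006],
    [0, 0, 0.006]
  ],
  "yaw": [0, 0, 0, 0],
  "claw": [1, 1, 1, 1]
}}

```text
time_s: 12.15
tcp_pos: [0.4233, 0.2986, 0.0795]
eef_rot: [-179.9, 0.1, -92.5]
contact_force: [-5.8, -1.9, 13.3]
gripper_width: 0.0536
gripper_force: 30.0
```

>>> {"op": "step_arm", "data": {
  "xyz": [
    [0, 0, 0],
    [0, 0, 0],
    [0, 0, 0],
    [0, 0, 0],
    [0, 0, 0],
    [0, 0, -0.1],
    [0, 0, -0.25],
    [0, 0, -0.4],
    [0, 0, -0.55],
    [0, 0, -0.7],
    [0, 0, -0.85],
    [0, 0, -0.85]
  ],
  "yaw": [0, 0, 0, 0, 0, 0, 0, 0, 0, 0, 0, 0],
  "claw": [-1, -1, -1, -1, -1, -1, -1, -1, -1, -1, -1, -1]
}}

```text
time_s: 13.15
tcp_pos: [0.4252, 0.2999, 0.2539]
eef_rot: [-179.6, 0.4, -92.5]
contact_force: [1.3, 1.0, 1.1]
gripper_width: 0.0882
gripper_force: 0.0
```

```bash
python3 - <<'E'
from h import *
plan((.57,.18,.25,-185),(.60,.13,.25,-185))
E
```

```text
t 13.15 p [0.4252 0.2999 0.2539] yaw -92.46 w 0.0882
(0.57, 0.18, 0.25, -185) -> [ 0.5679 -0.7491  0.0194] yaw 0.2571
(0.6, 0.13, 0.25, -185) -> [ 0.8113 -0.9097  0.0194] yaw 0.2571
```

>>> {"op": "step_arm", "data": {
  "xyz": [
    [0.05, -0.05, 0],
    [0.1, -0.12, 0],
    [0.17, -0.2, 0],
    [0.25, -0.3, 0],
    [0.33, -0.4, 0],
    [0.41, -0.5, 0],
    [0.5, -0.6, 0],
    [0.6, -0.7, 0],
    [0.68, -0.78, 0],
    [0.74, -0.84, 0],
    [0.78, -0.88, 0],
    [0.81, -0.91, 0],
    [0.81, -0.91, 0],
    [0.81, -0.91, 0],
    [0.81, -0.91, 0],
    [0.81, -0.91, 0]
  ],
  "yaw": [0.019, 0.038, 0.057, 0.076, 0.095, 0.114, 0.133, 0.152, 0.171, 0.19, 0.209, 0.228, 0.247, 0.257, 0.257, 0.257],
  "claw": [-1, -1, -1, -1, -1, -1, -1, -1, -1, -1, -1, -1, -1, -1, -1, -1]
}}

```text
time_s: 14.48
tcp_pos: [0.5977, 0.1281, 0.2471]
eef_rot: [-180.0, -0.0, 175.1]
contact_force: [-0.2, 0.3, 0.7]
gripper_width: 0.0875
gripper_force: 0.0
```

```bash
python3 - <<'E'
from h import *
from scipy.optimize import least_squares
s,p,d=cap('wrist','w3.png'); P=wcloud(s,d);x,y,z=P[...,0],P[...,1],P[...,2]
for lo,hi in((.04,.07),(.07,.09)):
    m=(d>0)&(np.hypot(x-.629,y-.1285)<.025)&(z>lo)&(z<hi); q=P[m][:,:2].astype(np.float32)
    print(m.sum(),np.argwhere(m).mean(0)[::-1],q.mean(0),cv2.minEnclosingCircle(q),z[m].max())
    if lo<.05:
        f=least_squares(lambda t:np.hypot(*(q-t).T)-.0085,q.mean(0)+[.004,0],loss='soft_l1',f_scale=.001); print(f.x,abs(f.fun).mean())
plan((.629,.1285,.12,-185),(.629,.1285,.0505,-185))
s,p,d=cap('side','side3.png')
E
```

```text
183 [282.69945355 211.6284153 ] [0.62251395 0.13208316] ((0.6274693012237549, 0.1318090558052063), 0.00899441447108984) 0.06937604430773517
[0.62824491 0.13169936] 0.0005130275289973307
147 [282.97278912 220.67346939] [0.6262181  0.13176326] ((0.6305713653564453, 0.13151073455810547), 0.006163343787193298) 0.0827645700299971
t 14.53 p [0.5976 0.1282 0.2473] yaw 175.12 w 0.0879
(0.629, 0.1285, 0.12, -185) -> [-0.1561  0.0147  0.6364] yaw 0.0003
(0.629, 0.1285, 0.0505, -185) -> [-0.1561  0.0147  0.9839] yaw 0.0003
```

View pics/w3.png

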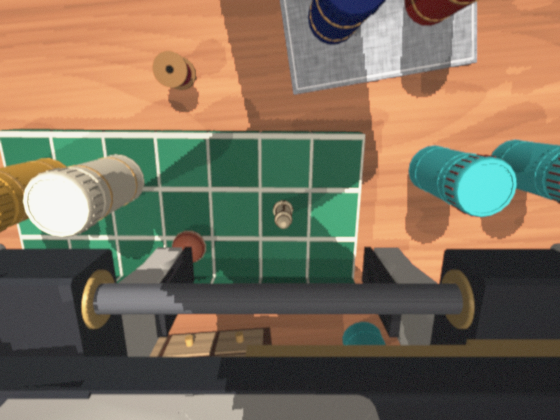

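The view shows the horn alone on its half at (283,214), with blue and red standing on the mat. Descending onto it with the fingers partly closed.

>>> {"op": "step_arm", "data": {
  "xyz": [
    [-0.05, 0.01, 0.05],
    [-0.1, 0.02, 0.15],
    [-0.14, 0.027, 0.3],
    [-0.152, 0.03, 0.45],
    [-0.152, 0.03, 0.6],
    [-0.152, 0.03, 0.72],
    [-0.152, 0.03, 0.82],
    [-0.152, 0.03, 0.89],
    [-0.152, 0.03, 0.94],
    [-0.152, 0.03, 0.965],
    [-0.152, 0.03, 0.976],
    [-0.152, 0.03, 0.976]
  ],
  "yaw": [0, 0, 0, 0, 0, 0, 0, 0, 0, 0, 0, 0],
  "claw": [-0.2, -0.2, -0.2, -0.2, -0.2, -0.2, -0.2, -0.2, -0.2, -0.2, -0.2, -0.2],
  "grip_force": 12
}}

```text
time_s: 15.58
tcp_pos: [0.6288, 0.1316, 0.0523]
eef_rot: [-180.0, 0.0, 175.0]
contact_force: [-0.3, 0.7, 0.6]
gripper_width: 0.0526
gripper_force: 0.0
```

>>> {"op": "step_arm", "data": {
  "xyz": [
    [0, 0, 0],
    [0, 0, 0],
    [0, 0, 0],
    [0, 0, 0],
    [0, 0, 0],
    [0, 0, 0],
    [0, 0, 0],
    [0, 0, 0],
    [0, 0, 0],
    [0, 0, 0]
  ],
  "yaw": [0, 0, 0, 0, 0, 0, 0, 0, 0, 0],
  "claw": [0.2, 0.2, 0.4, 0.4, 0.5, 0.6, 0.7, 1, 1, 1]
}}

```text
time_s: 16.42
tcp_pos: [0.6286, 0.1315, 0.0525]
eef_rot: [180.0, 0.0, 175.0]
contact_force: [-1.3, -0.5, 1.6]
gripper_width: 0.016
gripper_force: 12.0
```

```bash
python3 - <<'E'
from h import *
plan((.629,.1315,.24,-185),(.55,-.045,.24,-190))
E
```

```text
t 16.42 p [0.6286 0.1315 0.0525] yaw 174.97 w 0.016
(0.629, 0.1315, 0.24, -185) -> [-0.0021 -0.     -0.9374] yaw -0.0001
(0.55, -0.045, 0.24, -190) -> [ 0.314  -0.9138 -0.9374] yaw 0.0138
```

>>> {"op": "step_arm", "data": {
  "xyz": [
    [0, 0, -0.05],
    [0, 0, -0.12],
    [0, 0, -0.25],
    [0, 0, -0.4],
    [0, 0, -0.55],
    [0, 0, -0.7],
    [0, 0, -0.85],
    [0, 0, -0.92],
    [0, 0, -0.94],
    [0, 0, -0.94]
  ],
  "yaw": [0, 0, 0, 0, 0, 0, 0, 0, 0, 0],
  "claw": [1, 1, 1, 1, 1, 1, 1, 1, 1, 1]
}}

```text
time_s: 17.25
tcp_pos: [0.6289, 0.1317, 0.2424]
eef_rot: [179.9, 0.1, 175.0]
contact_force: [1.4, -0.5, -0.0]
gripper_width: 0.0163
gripper_force: 12.0
```

```bash
python3 - <<'E'
from h import *
plan((.54,-.05,.24,-190),(.4495,-.2375,.24,-190),(.4495,-.2375,.10,-190))
cap('side','side4.png')
E
```

```text
t 17.25 p [0.6289 0.1317 0.2424] yaw 174.96 w 0.0163
(0.54, -0.05, 0.24, -190) -> [ 0.3632 -0.9441  0.012 ] yaw 0.0138
(0.4495, -0.2375, 0.24, -190) -> [ 0.7317 -1.9177  0.012 ] yaw 0.0138
(0.4495, -0.2375, 0.1, -190) -> [ 0.7317 -1.9177  0.712 ] yaw 0.0138
```

View pics/side4.png

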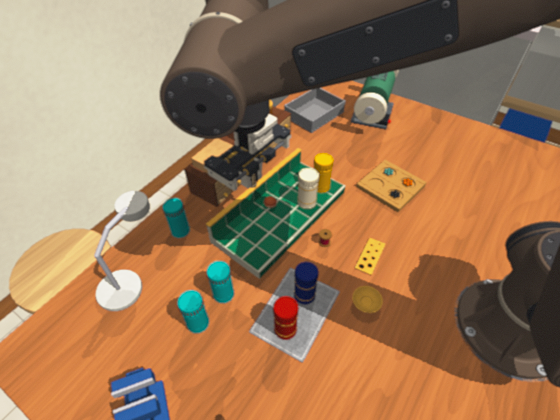

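Both tins stand on the mat, blue at (306,283) and red at (285,318). The horn is lifted in the gripper. Next, to the tray.

>>> {"op": "step_arm", "data": {
  "xyz": [
    [0.03, -0.07, 0],
    [0.07, -0.18, 0],
    [0.12, -0.32, 0],
    [0.18, -0.46, 0],
    [0.24, -0.62, 0],
    [0.3, -0.78, 0],
    [0.36, -0.94, 0],
    [0.363, -0.945, 0]
  ],
  "yaw": [0, 0, 0, 0.005, 0.01, 0.014, 0.014, 0.014],
  "claw": [1, 1, 1, 1, 1, 1, 1, 1]
}}

```text
time_s: 17.97
tcp_pos: [0.5358, -0.0544, 0.2391]
eef_rot: [-179.9, -0.2, 169.8]
contact_force: [-0.7, 1.3, 0.0]
gripper_width: 0.0164
gripper_force: 12.0
```

```bash
python3 - <<'E'
from h import *
plan((.4495,-.2375,.24,-190),(.4495,-.2375,.10,-190))
E
```

```text
t 17.97 p [ 0.5358 -0.0544  0.2391] yaw 169.76 w 0.0164
(0.4495, -0.2375, 0.24, -190) -> [ 0.262  -0.9779 -0.0047] yaw -0.0007
(0.4495, -0.2375, 0.1, -190) -> [ 0.262  -0.9779  0.6953] yaw -0.0007
```

>>> {"op": "step_arm", "data": {
  "xyz": [
    [0.03, -0.1, 0],
    [0.07, -0.25, 0],
    [0.11, -0.4, 0],
    [0.15, -0.56, 0],
    [0.2, -0.72, 0.05],
    [0.24, -0.87, 0.15],
    [0.26, -0.96, 0.3],
    [0.262, -0.978, 0.45],
    [0.262, -0.978, 0.58],
    [0.262, -0.978, 0.67],
    [0.262, -0.978, 0.695],
    [0.262, -0.978, 0.695]
  ],
  "yaw": [0, 0, 0, 0, 0, 0, 0, 0, 0, 0, 0, 0],
  "claw": [1, 1, 1, 1, 1, 1, 1, 1, 1, 1, 1, 1]
}}

```text
time_s: 18.97
tcp_pos: [0.4518, -0.2337, 0.0993]
eef_rot: [-180.0, -0.3, 169.9]
contact_force: [0.2, 0.3, 0.0]
gripper_width: 0.0162
gripper_force: 12.0
```

```bash
python3 - <<'E'
from h import *
s,p,d=cap('wrist','w5.png'); s2,p2,d2=cap('side'); 
P=wcloud(s,d); 
cv2.imwrite('pics/c5.png',np.hstack([p[100:340,100:460],cv2.resize(p2[130:230,340:440],(240,240))]))
plan((.4495,-.2375,.040,-190),(.4495,-.2375,.0345,-190))
E
```

```text
t 19.07 p [ 0.454  -0.2339  0.1017] yaw 169.95 w 0.016
(0.4495, -0.2375, 0.04, -190) -> [ 0.0189 -0.0217  0.3087] yaw -0.0001
(0.4495, -0.2375, 0.0345, -190) -> [ 0.0189 -0.0217  0.3362] yaw -0.0001
```

View pics/c5.png

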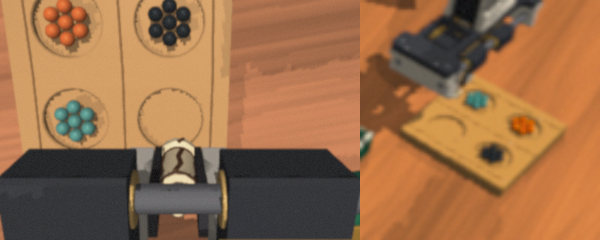

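```bash
python3 - <<'E'
from h import *
s,p,d=cap('wrist'); P=wcloud(s,d); x,y,z=P[...,0],P[...,1],P[...,2]
m=(d>0)&(z<.0142)&(z>.009)&(np.hypot(x-.4495,y+.2375)<.03); m=cv2.morphologyEx(m.astype(np.uint8),cv2.MORPH_OPEN,np.ones((5,5)))>0
q=P[m][:,:2].astype(np.float32); print(m.sum(),q.mean(0),cv2.minEnclosingCircle(q),np.argwhere(m).mean(0)[::-1],np.median(z[m]))
plan((.4495,-.2375,.040,-190))
E
```

```text
2832 [ 0.44889772 -0.23825194] ((0.4496346116065979, -0.2383718192577362), 0.023265575990080833) [269.53672316 212.49752825] 0.011854486979024852
t 19.12 p [ 0.4544 -0.2339  0.1023] yaw 169.96 w 0.0161
(0.4495, -0.2375, 0.04, -190) -> [ 0.0211 -0.0222  0.3113] yaw -0.0001
```

>>> {"op": "step_arm", "data": {
  "xyz": [
    [0.02, -0.022, 0.03],
    [0.021, -0.024, 0.1],
    [0.021, -0.024, 0.18],
    [0.021, -0.024, 0.25],
    [0.021, -0.024, 0.29],
    [0.021, -0.024, 0.32],
    [0.021, -0.024, 0.32],
    [0.021, -0.024, 0.32]
  ],
  "yaw": [0, 0, 0, 0, 0, 0, 0, 0],
  "claw": [1, 1, 1, 1, 1, 1, 1, 1]
}}

```text
time_s: 19.78
tcp_pos: [0.449, -0.2379, 0.0377]
eef_rot: [-180.0, 0.0, 169.9]
contact_force: [-0.7, -0.1, 0.3]
gripper_width: 0.0162
gripper_force: 12.0
```

```bash
python3 - <<'E'
from h import *
plan((.4495,-.238,.0345,-190)); print(status.get_state()['contact_force'])
E
```

```text
t 19.78 p [ 0.449  -0.2379  0.0377] yaw 169.94 w 0.0162
(0.4495, -0.238, 0.0345, -190) -> [-0.0024 -0.0003  0.0159] yaw -0.0002
[-0.67546842 -0.0893088   0.29453365]
```

>>> {"op": "step_arm", "data": {
  "xyz": [
    [-0.002, 0, 0.005],
    [-0.002, 0, 0.01],
    [-0.002, 0, 0.014],
    [-0.002, 0, 0.016],
    [-0.002, 0, 0.016],
    [-0.002, 0, 0.016]
  ],
  "yaw": [0, 0, 0, 0, 0, 0],
  "claw": [1, 1, 1, 1, 1, 1]
}}

```text
time_s: 20.28
tcp_pos: [0.4495, -0.2379, 0.0344]
eef_rot: [-180.0, 0.0, 169.9]
contact_force: [-0.1, -0.3, 3.3]
gripper_width: 0.0162
gripper_force: 12.0
```

>>> {"op": "step_arm", "data": {
  "xyz": [
    [0, 0, 0],
    [0, 0, 0],
    [0, 0, 0],
    [0, 0, 0],
    [0, 0, 0],
    [0, 0, -0.02],
    [0, 0, -0.08],
    [0, 0, -0.18],
    [0, 0, -0.3],
    [0, 0, -0.45],
    [0, 0, -0.6],
    [0, 0, -0.75],
    [0, 0, -0.9],
    [0, 0, -0.9]
  ],
  "yaw": [0, 0, 0, 0, 0, 0, 0, 0, 0, 0, 0, 0, 0, 0],
  "claw": [0.5, 0.4, 0.2, 0.2, 0.2, 0.2, 0.2, 0.2, 0.2, 0.2, 0.2, 0.2, 0.2, 0.2]
}}

```text
time_s: 21.45
tcp_pos: [0.452, -0.2389, 0.2207]
eef_rot: [-179.9, 0.6, 170.0]
contact_force: [1.5, 0.0, 0.3]
gripper_width: 0.035
gripper_force: 0.0
```

```bash
python3 - <<'E'
from h import *
s,p,d=cap('wrist','w6.png'); P=wcloud(s,d); x,y,z=P[...,0],P[...,1],P[...,2]
m=(d>0)&(z>.03)&(np.hypot(x-.4495,y+.238)<.03)
print(m.sum(),P[m].mean(0),z[m].max(),P[m][z[m]>.055].mean(0))
plan((.44,-.06,.25,-140),(.423,.10,.24,-92.5))
E
```

```text
22556 [ 0.43015948 -0.23443954  0.29276987] 0.32186649664185507 [ 0.43006973 -0.23442901  0.2943474 ]
t 21.5 p [ 0.451  -0.2383  0.2179] yaw 169.95 w 0.0349
(0.44, -0.06, 0.25, -140) -> [ 0.2096  0.8682 -0.1606] yaw -0.139
(0.423, 0.1, 0.24, -92.5) -> [ 0.4329  1.6411 -0.1106] yaw -0.271
```

View pics/w6.png

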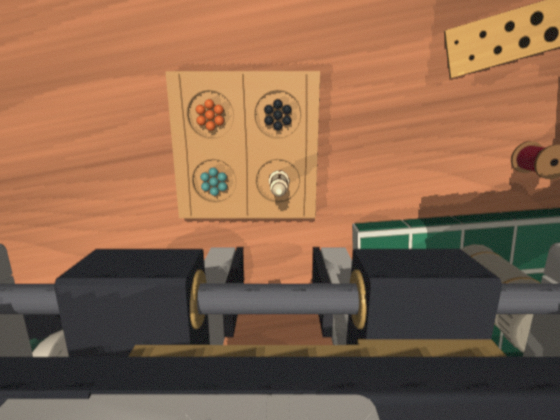

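The horn stands upright in the empty well (279,183), and the beads are undisturbed. Now back for the blue tin.

>>> {"op": "step_arm", "data": {
  "xyz": [
    [0.02, 0.07, -0.02],
    [0.05, 0.16, -0.05],
    [0.08, 0.26, -0.08],
    [0.1, 0.36, -0.1],
    [0.13, 0.46, -0.12],
    [0.16, 0.56, -0.12],
    [0.19, 0.66, -0.12],
    [0.22, 0.76, -0.12],
    [0.24, 0.86, -0.12],
    [0.26, 0.94, -0.12],
    [0.27, 1, -0.12],
    [0.27, 1, -0.12],
    [0.27, 1, -0.12],
    [0.27, 1, -0.12],
    [0.27, 1, -0.12]
  ],
  "yaw": [-0.019, -0.038, -0.057, -0.076, -0.095, -0.114, -0.133, -0.152, -0.171, -0.19, -0.209, -0.228, -0.247, -0.266, -0.271],
  "claw": [0, -1, -1, -1, -1, -1, -1, -1, -1, -1, -1, -1, -1, -1, -1],
  "grip_force": 30
}}

```text
time_s: 22.75
tcp_pos: [0.4305, -0.0314, 0.2375]
eef_rot: [179.9, -0.0, -92.1]
contact_force: [0.3, 0.4, -0.2]
gripper_width: 0.0873
gripper_force: 0.0
```

```bash
python3 - <<'E'
from h import *
plan((.4325,.1,.24,-92.5),(.4325,.2004,.24,-92.5))
E
```

```text
t 22.75 p [ 0.4305 -0.0314  0.2375] yaw -92.09 w 0.0873
(0.4325, 0.1, 0.24, -92.5) -> [-0.6569  0.0141 -0.0125] yaw 0.0011
(0.4325, 0.2004, 0.24, -92.5) -> [-1.1586  0.0324 -0.0125] yaw 0.0011
```

>>> {"op": "step_arm", "data": {
  "xyz": [
    [-0.1, 0, 0],
    [-0.25, 0.01, 0],
    [-0.42, 0.01, 0],
    [-0.6, 0.02, 0],
    [-0.75, 0.025, 0],
    [-0.85, 0.025, 0],
    [-0.88, 0.025, 0],
    [-0.88, 0.025, 0],
    [-0.88, 0.025, 0]
  ],
  "yaw": [0.001, 0.001, 0.001, 0.001, 0.001, 0.001, 0.001, 0.001, 0.001],
  "claw": [-1, -1, -1, -1, -1, -1, -1, -1, -1]
}}

```text
time_s: 23.5
tcp_pos: [0.4333, 0.1441, 0.2376]
eef_rot: [179.9, -0.1, -92.8]
contact_force: [-0.0, 0.4, 0.2]
gripper_width: 0.0873
gripper_force: 0.0
```

```bash
python3 - <<'E'
from h import *
s,p,d=cap('wrist'); P=wcloud(s,d); x,y,z=P[...,0],P[...,1],P[...,2]
for c in((.4325,.2004),(.4233,.2986)):
    m=(d>0)&(np.hypot(x-c[0],y-c[1])<.035)&(z>.107)&(z<.119)
    q=P[m][:,:2].astype(np.float32); print(m.sum(),cv2.minEnclosingCircle(q),z[m].mean())
plan((.4325,.2004,.20,-92.5),(.4325,.2004,.0788,-92.5))
E
```

```text
2371 ((0.4332047700881958, 0.19975383579730988), 0.027193456888198853) 0.11152859138739023
449 ((0.4227416515350342, 0.2863959074020386), 0.023385662585496902) 0.11114679296286795
t 23.55 p [0.4334 0.1437 0.2377] yaw -92.88 w 0.0878
(0.4325, 0.2004, 0.2, -92.5) -> [-0.2829  0.0188  0.1887] yaw -0.0011
(0.4325, 0.2004, 0.0788, -92.5) -> [-0.2829  0.0188  0.7947] yaw -0.0011
```

>>> {"op": "step_arm", "data": {
  "xyz": [
    [-0.1, 0.005, 0.05],
    [-0.22, 0.015, 0.15],
    [-0.28, 0.018, 0.25],
    [-0.283, 0.018, 0.38],
    [-0.283, 0.018, 0.52],
    [-0.283, 0.018, 0.65],
    [-0.283, 0.018, 0.74],
    [-0.283, 0.018, 0.785],
    [-0.283, 0.018, 0.79],
    [-0.283, 0.018, 0.79]
  ],
  "yaw": [-0.001, -0.001, -0.001, -0.001, -0.001, -0.001, -0.001, -0.001, -0.001, -0.001],
  "claw": [-1, -1, -1, -1, -1, -1, -1, -1, -1, -1]
}}

```text
time_s: 24.38
tcp_pos: [0.4333, 0.2006, 0.0804]
eef_rot: [180.0, -0.0, -92.6]
contact_force: [0.3, 0.1, 0.3]
gripper_width: 0.0875
gripper_force: 0.0
```

>>> {"op": "step_arm", "data": {
  "xyz": [
    [0, 0, 0],
    [0, 0, 0],
    [0, 0, 0],
    [0, 0, 0],
    [0, 0, 0],
    [0, 0, 0],
    [0, 0, 0],
    [0, 0, 0],
    [0, 0, 0]
  ],
  "yaw": [0, 0, 0, 0, 0, 0, 0, 0, 0],
  "claw": [0, 0, 0.5, 0.5, 1, 1, 1, 1, 1]
}}

```text
time_s: 25.13
tcp_pos: [0.4331, 0.2014, 0.0804]
eef_rot: [-180.0, 0.0, -92.5]
contact_force: [-0.8, 0.4, 4.9]
gripper_width: 0.0537
gripper_force: 30.0
```

```bash
python3 - <<'E'
from h import *
plan((.4325,.2004,.19,-92.5),(.5952,.0953,.19,-92.5))
E
```

```text
t 25.13 p [0.4331 0.2014 0.0804] yaw -92.5 w 0.0537
(0.4325, 0.2004, 0.19, -92.5) -> [ 0.0052  0.0029 -0.5478] yaw -0.0
(0.5952, 0.0953, 0.19, -92.5) -> [ 0.4947 -0.8328 -0.5478] yaw -0.0
```

>>> {"op": "step_arm", "data": {
  "xyz": [
    [0, 0, -0.08],
    [0, 0, -0.2],
    [0, 0, -0.33],
    [0, 0, -0.45],
    [0.04, -0.07, -0.53],
    [0.1, -0.17, -0.55],
    [0.17, -0.29, -0.55],
    [0.25, -0.42, -0.55],
    [0.33, -0.55, -0.55],
    [0.4, -0.67, -0.55],
    [0.46, -0.77, -0.55],
    [0.49, -0.825, -0.55],
    [0.495, -0.833, -0.55],
    [0.495, -0.833, -0.55],
    [0.495, -0.833, -0.55]
  ],
  "yaw": [0, 0, 0, 0, 0, 0, 0, 0, 0, 0, 0, 0, 0, 0, 0],
  "claw": [1, 1, 1, 1, 1, 1, 1, 1, 1, 1, 1, 1, 1, 1, 1]
}}

```text
time_s: 26.38
tcp_pos: [0.5943, 0.0953, 0.1897]
eef_rot: [179.9, -0.0, -92.5]
contact_force: [-0.4, -0.5, -2.2]
gripper_width: 0.0535
gripper_force: 30.0
```

```bash
python3 - <<'E'
from h import *
plan((.5953,.0957,.1085,-92.5))
E
```

```text
t 26.38 p [0.5943 0.0953 0.1897] yaw -92.53 w 0.0535
(0.5953, 0.0957, 0.1085, -92.5) -> [-0.0024 -0.0049  0.406 ] yaw -0.0001
```

>>> {"op": "step_arm", "data": {
  "xyz": [
    [-0.002, -0.005, 0.06],
    [-0.002, -0.005, 0.16],
    [-0.002, -0.005, 0.26],
    [-0.002, -0.005, 0.34],
    [-0.002, -0.005, 0.38],
    [-0.002, -0.005, 0.4],
    [-0.002, -0.005, 0.405],
    [-0.002, -0.005, 0.405],
    [-0.002, -0.005, 0.405]
  ],
  "yaw": [0, 0, 0, 0, 0, 0, 0, 0, 0],
  "claw": [1, 1, 1, 1, 1, 1, 1, 1, 1]
}}

```text
time_s: 27.13
tcp_pos: [0.5967, 0.0958, 0.1101]
eef_rot: [-179.9, 0.0, -92.5]
contact_force: [0.4, 0.3, -1.3]
gripper_width: 0.0538
gripper_force: 30.0
```

```bash
python3 - <<'E'
from h import *
plan((.5953,.0957,.1070,-92.5)); print(status.get_state()['contact_force'])
E
```

```text
t 27.13 p [0.5967 0.0958 0.1101] yaw -92.49 w 0.0538
(0.5953, 0.0957, 0.107, -92.5) -> [0.0007 0.0068 0.0156] yaw 0.0
[ 0.40086213  0.307708   -1.32727383]
```

>>> {"op": "step_arm", "data": {
  "xyz": [
    [0, 0.003, 0.004],
    [0, 0.003, 0.008],
    [0, 0.003, 0.012],
    [0, 0.003, 0.012],
    [0, 0.003, 0.012],
    [0, 0.003, 0.012]
  ],
  "yaw": [0, 0, 0, 0, 0, 0],
  "claw": [1, 1, 1, 1, 1, 1]
}}

```text
time_s: 27.63
tcp_pos: [0.5958, 0.0955, 0.1075]
eef_rot: [-180.0, 0.0, -92.5]
contact_force: [-3.6, 0.9, 5.2]
gripper_width: 0.0535
gripper_force: 30.0
```

```bash
python3 - <<'E'
from h import *
plan((.5953,.0957,.1070,-92.5)); print(status.get_state()['contact_force'])
E
```

```text
t 27.63 p [0.5958 0.0955 0.1075] yaw -92.5 w 0.0535
(0.5953, 0.0957, 0.107, -92.5) -> [-0.0008  0.0025  0.0024] yaw -0.0
[-3.55349928  0.89516607  5.19679894]
```

Contact is made, within about 0.5 mm of the original spot. Releasing and going for red.

>>> {"op": "step_arm", "data": {
  "xyz": [
    [0, 0, 0],
    [0, 0, 0],
    [0, 0, 0],
    [0, 0, 0],
    [0, 0, 0],
    [0, 0, -0.1],
    [0, 0, -0.25],
    [0, 0, -0.4],
    [0, 0, -0.5],
    [0, 0, -0.5],
    [0, 0, -0.5]
  ],
  "yaw": [0, 0, 0, 0, 0, 0, 0, 0, 0, 0, 0],
  "claw": [-1, -1, -1, -1, -1, -1, -1, -1, -1, -1, -1]
}}

```text
time_s: 28.55
tcp_pos: [0.5961, 0.0957, 0.2081]
eef_rot: [-179.9, 0.1, -92.5]
contact_force: [-0.3, -0.3, -1.6]
gripper_width: 0.0874
gripper_force: 0.0
```

```bash
python3 - <<'E'
from h import *
s,p,d=cap('wrist'); P=wcloud(s,d); x,y,z=P[...,0],P[...,1],P[...,2]
m=(d>0)&(np.hypot(x-.5955,y-.095)<.035)&(z>.133)&(z<.146)
q=P[m][:,:2].astype(np.float32); print(m.sum(),cv2.minEnclosingCircle(q),z[m].mean())
plan((.4233,.2986,.20,-92.5),(.4233,.2986,.0795,-92.5))
E
```

```text
4684 ((0.5960400104522705, 0.09439645707607269), 0.027749523520469666) 0.13856957713730264
t 28.6 p [0.5953 0.0955 0.2067] yaw -92.53 w 0.0878
(0.4233, 0.2986, 0.2, -92.5) -> [-0.9768  0.9041  0.0333] yaw -0.0001
(0.4233, 0.2986, 0.0795, -92.5) -> [-0.9768  0.9041  0.6358] yaw -0.0001
```

Blue is back within 1 mm. Now red.

>>> {"op": "step_arm", "data": {
  "xyz": [
    [-0.04, 0.05, 0],
    [-0.12, 0.14, 0],
    [-0.24, 0.25, 0],
    [-0.37, 0.37, 0],
    [-0.5, 0.49, 0],
    [-0.63, 0.61, 0],
    [-0.76, 0.72, 0],
    [-0.87, 0.82, 0],
    [-0.95, 0.885, 0.01],
    [-0.977, 0.904, 0.03],
    [-0.977, 0.904, 0.03],
    [-0.977, 0.904, 0.03]
  ],
  "yaw": [0, 0, 0, 0, 0, 0, 0, 0, 0, 0, 0, 0],
  "claw": [-1, -1, -1, -1, -1, -1, -1, -1, -1, -1, -1, -1]
}}

```text
time_s: 29.6
tcp_pos: [0.4229, 0.2981, 0.1998]
eef_rot: [179.9, -0.1, -92.5]
contact_force: [0.6, -0.6, 0.3]
gripper_width: 0.0877
gripper_force: 0.0
```

```bash
python3 - <<'E'
from h import *
s,p,d=cap('wrist'); P=wcloud(s,d); x,y,z=P[...,0],P[...,1],P[...,2]
m=(d>0)&(np.hypot(x-.4233,y-.2986)<.035)&(z>.107)&(z<.119)
q=P[m][:,:2].astype(np.float32); print(m.sum(),cv2.minEnclosingCircle(q),z[m].mean())
plan((.4233,.2986,.0795,-92.5))
E
```

```text
4007 ((0.4236806631088257, 0.2994595766067505), 0.0277557410299778) 0.1116238555373733
t 29.65 p [0.4234 0.2978 0.2001] yaw -92.51 w 0.0878
(0.4233, 0.2986, 0.0795, -92.5) -> [-0.0037  0.0008  0.6028] yaw -0.0
```

>>> {"op": "step_arm", "data": {
  "xyz": [
    [-0.003, 0, 0.06],
    [-0.003, 0, 0.18],
    [-0.003, 0, 0.32],
    [-0.003, 0, 0.45],
    [-0.003, 0, 0.55],
    [-0.003, 0, 0.59],
    [-0.003, 0, 0.6],
    [-0.003, 0, 0.6],
    [-0.003, 0, 0.6]
  ],
  "yaw": [0, 0, 0, 0, 0, 0, 0, 0, 0],
  "claw": [-1, -1, -1, -1, -1, -1, -1, -1, -1]
}}

```text
time_s: 30.4
tcp_pos: [0.4243, 0.2995, 0.0818]
eef_rot: [-179.9, 0.1, -92.5]
contact_force: [0.3, 0.8, 1.2]
gripper_width: 0.0876
gripper_force: 0.0
```

>>> {"op": "step_arm", "data": {
  "xyz": [
    [0, 0, 0],
    [0, 0, 0],
    [0, 0, 0],
    [0, 0, 0],
    [0, 0, 0],
    [0, 0, 0],
    [0, 0, 0],
    [0, 0, 0],
    [0, 0, 0]
  ],
  "yaw": [0, 0, 0, 0, 0, 0, 0, 0, 0],
  "claw": [0, 0, 0.5, 0.5, 1, 1, 1, 1, 1]
}}

```text
time_s: 31.15
tcp_pos: [0.4235, 0.2993, 0.0809]
eef_rot: [-180.0, 0.0, -92.5]
contact_force: [-2.1, -0.3, 3.2]
gripper_width: 0.0534
gripper_force: 30.0
```

```bash
python3 - <<'E'
from h import *
plan((.5987,.1722,.1995,-92.5))
E
```

```text
t 31.15 p [0.4235 0.2993 0.0809] yaw -92.51 w 0.0534
(0.5987, 0.1722, 0.1995, -92.5) -> [ 0.5964 -0.9029 -0.5928] yaw -0.0
```

>>> {"op": "step_arm", "data": {
  "xyz": [
    [0, 0, -0.08],
    [0, 0, -0.2],
    [0, 0, -0.35],
    [0, 0, -0.5],
    [0.04, -0.07, -0.58],
    [0.1, -0.17, -0.6],
    [0.18, -0.29, -0.6],
    [0.27, -0.43, -0.6],
    [0.36, -0.56, -0.6],
    [0.45, -0.69, -0.6],
    [0.53, -0.81, -0.6],
    [0.58, -0.88, -0.6],
    [0.594, -0.903, -0.6],
    [0.594, -0.903, -0.6],
    [0.594, -0.903, -0.6]
  ],
  "yaw": [0, 0, 0, 0, 0, 0, 0, 0, 0, 0, 0, 0, 0, 0, 0],
  "claw": [1, 1, 1, 1, 1, 1, 1, 1, 1, 1, 1, 1, 1, 1, 1]
}}

```text
time_s: 32.4
tcp_pos: [0.5981, 0.1725, 0.2]
eef_rot: [179.9, -0.0, -92.6]
contact_force: [-0.3, 0.4, -1.1]
gripper_width: 0.0538
gripper_force: 30.0
```

```bash
python3 - <<'E'
from h import *
plan((.5987,.1728,.1095,-92.5))
E
```

```text
t 32.4 p [0.5981 0.1725 0.2   ] yaw -92.56 w 0.0538
(0.5987, 0.1728, 0.1095, -92.5) -> [-0.0018 -0.0028  0.4525] yaw -0.0002
```

>>> {"op": "step_arm", "data": {
  "xyz": [
    [-0.001, 0, 0.06],
    [-0.001, 0, 0.16],
    [-0.001, 0, 0.28],
    [-0.001, 0, 0.37],
    [-0.001, 0, 0.42],
    [-0.001, 0, 0.445],
    [-0.001, 0, 0.45],
    [-0.001, 0, 0.455],
    [-0.001, 0, 0.459],
    [-0.001, 0, 0.459]
  ],
  "yaw": [0, 0, 0, 0, 0, 0, 0, 0, 0, 0],
  "claw": [1, 1, 1, 1, 1, 1, 1, 1, 1, 1]
}}

```text
time_s: 33.23
tcp_pos: [0.5992, 0.1731, 0.1099]
eef_rot: [-179.9, 0.0, -92.5]
contact_force: [-0.2, -0.7, -1.6]
gripper_width: 0.0537
gripper_force: 30.0
```

```bash
python3 - <<'E'
from h import *
plan((.5987,.1728,.1075,-92.5)); print(status.get_state()['contact_force'])
E
```

```text
t 33.23 p [0.5992 0.1731 0.1099] yaw -92.5 w 0.0537
(0.5987, 0.1728, 0.1075, -92.5) -> [0.0018 0.0024 0.0122] yaw -0.0
[-0.1816166  -0.71386377 -1.59620458]
```

>>> {"op": "step_arm", "data": {
  "xyz": [
    [0.001, 0, 0.004],
    [0.001, 0, 0.008],
    [0.001, 0, 0.011],
    [0.001, 0, 0.011],
    [0.001, 0, 0.011],
    [0.001, 0, 0.011]
  ],
  "yaw": [0, 0, 0, 0, 0, 0],
  "claw": [1, 1, 1, 1, 1, 1]
}}

```text
time_s: 33.73
tcp_pos: [0.599, 0.1727, 0.1079]
eef_rot: [-179.9, 0.0, -92.5]
contact_force: [-3.1, 0.2, 5.0]
gripper_width: 0.0536
gripper_force: 30.0
```

Contact is at the right height and spot. Releasing and rising.

>>> {"op": "step_arm", "data": {
  "xyz": [
    [0, 0, 0],
    [0, 0, 0],
    [0, 0, 0],
    [0, 0, 0],
    [0, 0, 0],
    [0, 0, -0.1],
    [0, 0, -0.25],
    [0, 0, -0.45],
    [0, 0, -0.6],
    [0, 0, -0.7],
    [0, 0, -0.7],
    [0, 0, -0.7]
  ],
  "yaw": [0, 0, 0, 0, 0, 0, 0, 0, 0, 0, 0, 0],
  "claw": [-1, -1, -1, -1, -1, -1, -1, -1, -1, -1, -1, -1]
}}

```text
time_s: 34.73
tcp_pos: [0.5992, 0.1729, 0.2482]
eef_rot: [-179.9, 0.1, -92.5]
contact_force: [0.2, 0.4, -0.3]
gripper_width: 0.0876
gripper_force: 0.0
```

```bash
python3 - <<'E'
from h import *
s,p,d=cap('wrist'); P=wcloud(s,d); x,y,z=P[...,0],P[...,1],P[...,2]
for c in((.5955,.095),(.5987,.1725)):
    m=(d>0)&(np.hypot(x-c[0],y-c[1])<.035)&(z>.133)&(z<.146)
    q=P[m][:,:2].astype(np.float32); print(m.sum(),cv2.minEnclosingCircle(q) if m.any() else '',z[m].mean())
cap('scene','scene2.png'); cap('scene'); plan()
E
```

```text
4423 ((0.5959317684173584, 0.09463447332382202), 0.027712758630514145) 0.13859208954809812
3459 ((0.5993099808692932, 0.1728547364473343), 0.02772185578942299) 0.13857502977241087
t 34.88 p [0.5981 0.1723 0.2454] yaw -92.52 w 0.0876
```

View pics/scene2.png

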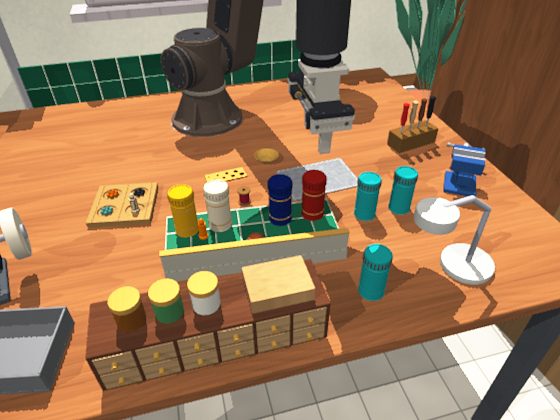

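The final view shows both tins back at (281,200) and (314,195), the same pixels as at the start and within about 1 mm. The horn stands in the tray well (134,206), amber, yellow and cream are unmoved, and the robot is clear.

```bash
python3 -c "
from plant import job; print(job.close_job())"
```

```text
the job is handed in; nothing more can be done
None
```

The job is handed in: the horn imam piece stands upright in the tray's empty well, the blue and red canisters are back within about 1 mm of their original spots, and the amber piece and its two canisters were not touched.

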